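# Seat a mortar bar with the ratchet jig, then free the ram

## Robot

A 6-joint arm with a two-finger parallel gripper is mounted at the origin on a cart in front of the work surface, level with it; the furniture and walls round the work are solid. World frame = base frame: x ahead of the robot, y to its left, z up, the work surface at z = 0. Lengths are in m, angles in rad, forces in N, time in s.
With the tool pointing down it reaches from about 0.225 to 0.875 m from the base axis. Payload 3.4 kg.
Tool frame: the origin (TCP) lies at the very end of the fingers, on their centre line; the grasp point (between the pads) lies 19 mm behind it (manip.pinch_z is the distance from the TCP to the grasp point, in m); z points along the fingers, y is the line along which they close (so a half turn about z gives the same grasp; the last joint's range is limited). The gripper opens to 85 mm and grips with 20 to 120 N. Pads are 22 mm wide; open, the fingers measure 114 mm over their backs; the gripper's body (76 mm by 85 mm) begins 54 mm behind the grasp point. The pads swing forward as they close: fully open they stand 13 mm farther back than shut.
Start: joints at [-0.121, 0.276, 1.505, -0, 1.361, -0.121], TCP at [0.575, -0, 0.231] pointing down, gripper open.
Joint ranges: [-2.89, 2.89], [-0.75, 2.08], [0.22, 2.7], [-1.18, 4.32], [0.11, 2.71], [-2.7, 2.7]. Speed limits (rad/s): [2.57, 2.57, 3.14, 3.14, 3.14, 3.14].

## Interface

Orientations are given as a unit quaternion [w, x, y, z].
In Python, from rig import manip gives the robot as it stands. The module is installed in compiled form; this text tells all that it offers.
- The arm moves only by the shell command python3 -m jog 'ROWS' [FORCE]. ROWS is JSON, a list of rows, each an object of numbers: "dx", "dy", "dz": the shift along the tool's x, y, z each as a share of 25 cm, from -1 to 1; "ax", "ay", "az": the turn, a rotation vector about the tool's x, y, z each as a share of 90 degrees, from -1 to 1; "grip": the opening, from -1 (shut) to 1 (fully open), so that 0 is half open. A call has 1 to 5 rows; each row is the pose to reach, as a shift and turn from the pose commanded when the call began, along the tool's axes at that moment; what a row does not reach only later rows make up. A row lasts 1/12 s, in which the tool goes at most 41.7 mm and 7.16 degrees, less where a joint would pass 70% of its speed; a pose out of reach is approached as far as the arm can. A call with a number of a shift or a turn outside -1 to 1 is refused whole. A call with a gripper value outside its range is refused whole. The fingers move at their own pace and stop on an object; FORCE is the grip in N (left out, the last holds). Time passes only in rows, so rows that repeat a pose let the fingers close. It gives the time, the measured TCP pose, the force, the opening and the grip force at its end, in the units of the state.
- manip.get_state(): the state, without advancing time (a new reading comes with each control period).
- manip.get_image(name): name is "scene" or "side" or "wrist"; returns a dict with "img" (400x640x3 uint8, red, green, blue), "mtx" (3x3 intrinsics, pixels), "world_to_cam" (4x4, takes a point from world to camera coordinates); the wrist camera has in their place "T_tool_cam" (4x4, takes a point from camera to tool coordinates, whose origin is the TCP and whose axes are the flange's). Camera axes: x right, y down, z forward; pixel columns grow to the right and rows downward; lengths in m; the calibration is good to about 2 mm. A picture is of the moment at which its call begins: read the wrist's pose just before it. There is no depth.
- manip.sign_off(): hands the job in; it is judged then, once.
The state is a dict: "clock": time; "qpos": joint angles; "qd": joint speeds; "effort": joint torques, N m; "position": TCP position; "ee_rot": TCP orientation; "contact_force": force on the tool from outside, world axes, zero at the start; "moment": the same for the moment, N m; "width": finger opening in m; "gripper_force": force on a finger pad.
Only numpy, scipy, OpenCV 4.12 (cv2) and the standard library are available. Lean on these libraries where they do the work, as an engineer would, in place of code of your own. Each camera call takes 0.05 s, during which the arm holds its last target. There are 200 camera calls.

## Task

Pump the hand lever of the ratchet jig so that its ram pushes the mortar bar along the channel until the bar bears firmly on the anvil hidden inside the hood; feel for it and stop there, because too hard a squeeze chips the bar. Then press the release so that the ram springs all the way back and the bar stays seated. Touch only the lever and the release, not the bar or the ram, and leave the things standing around alone.

Things in the scene. Friction and masses are not known exactly. Their poses are not given: they have to be found in the camera images.
- jig: ratchet jig fixed to the worktop: aluminium base plate 387 x 76 x 12 mm (x = -175 to +212) with a lever-worked ratchet head at the -x end, an open channel with low rails, and a grey hood at the +x end. Origin on the worktop under the channel line; +x is the way the ram pushes the bar, z up. The ratchet head's two cheeks stand at x = -122 to -70, y = -26 to +26 mm and are 99 mm high
- lever_pad (a point): centre of the top of the pale metal paddle (52 x 36 mm) at the end of the hand lever; moves with it. At rest it lies at x = -220, y = 0, z = 115 mm of the jig, and nothing of the jig is higher. Pressed straight down it swings 56 mm to the lever's own end stop; the space under it is free. It springs back up by itself. Firm pressing means 12 to 18 N here; 24 N and more over-squeezes the bar
- lever (a joint): lever angle: 0 = up at rest, 0.47 rad = own hard stop. A full stroke (past 0.44) gains 12 mm of ram travel, kept by the ratchet while the lever returns to 0 for the next. Pressing takes 3 N at first, 5 to 10 N while ram and bar move; with the bar on the anvil it climbs steeply, 2 N per mm. A stop close to 0.47 (above 0.42) may be only the lever's own stop: give one more stroke
- ram (a joint): travel of the ram in m, 0 = fully back, grows towards the hood (up to 0.072). A spring of 4 to 5.5 N draws it back; it rests at 6 mm steps on the ratchet
- ram_face (a point): centre of the front face (36 x 34 mm) of the ram's rubber pad, which pushes the bar; the pad yields by about 1 mm per 15 N
- bar: grey mortar test bar 160 x 40 x 40 mm, about 0.55 kg, lying lengthwise in the channel (2 mm play at each side); origin at the centre of its underside, x along its length. It must travel 20 to 55 mm
- datum_head: the grey hood at the +x end of the jig (62 x 68 x 65 mm) with the steel anvil inside. The anvil's depth was set by a screw and cannot be seen: its face lies 15 to 30 mm behind the hood's mouth. Same origin and axes as the jig
- hood_mouth (a point): centre of the hood's open mouth, at the height of the bar's centre; axes as the jig's
- release_pad (a point): centre of the top of the release, a round pale metal thumb pad 30 mm across on an arm beside the ratchet head. At rest it lies at x = -149, y = -64, z = 57 mm in the jig's frame, 23 mm clear of the cheek
- release (a joint): release angle: 0 = at rest (the pawl holds the ram), 0.25 rad = hard stop, 14 mm down. From 0.2 rad (12 mm) the pawl is out of the teeth and the ram springs back, provided that the lever is up. It takes 3 to 15 N, more when the ram is tight, and springs back by itself
- spare_bar: another mortar bar, 160 x 40 x 40 mm, on the worktop beside the jig; leave it alone
- brass_weight: brass weight with a knob, 36 mm across, 50 mm high, on the worktop beside the jig; leave it alone
- alu_dish: aluminium weighing dish, 73 mm across, 18 mm high, on the worktop beside the jig; leave it alone
Things that resemble listed ones, but are neither listed nor needed, are in the scene too. What is shaped like the bar but purple is not meant.

How it is judged:
On the way:
1. the ram presses the bar firmly (over 8 N) against the anvil in the hood (contact force between ram and bar above 8 N and contact force between bar and datum_head above 8 N), for 0.1 s.
At the end, for the whole second after the job is handed in: The ram is fully back (within 4 mm), lever and release are at rest (within 0.05 rad), and the bar lies flat and still in the channel with its front end in the hood where it was seated (its centre less than 67 mm before the hood's mouth) (value of joint ram below 0.004 m and value of joint each of lever, release below 0.05 rad and x of bar in the frame of hood_mouth above -0.067 m and angle between bar's own z axis and vertical below 0.05 rad and linear speed of bar below 0.01 m/s); the robot touches nothing.
It fails at once if the bar is squeezed against the anvil with more than 60 N (contact force between bar and datum_head above 60 N).
It fails at once if the robot touches the bar (contact force between any of the fingers, the arm and bar above 1.5 N).
It fails at once if the robot touches the ram (contact force between any of the fingers, the arm and ram above 1.5 N).
It fails at once if a bystander is moved by more than 20 mm (distance of any of spare_bar, brass_weight, alu_dish from where it was at the start of the episode above 0.02 m).
It also fails if it takes over 64 s, if anything falls off the work surface, if the arm or the gripper's body presses on something with over 40 N, if the wrist force passes 120 N, or if a joint passes its speed limit or range.

## Working session

There is one attempt and no reset: what is moved stays moved. The work goes in short steps, Python scripts to look and compute and a shell command to move; the robot and the scene stay as the last step left them, time stands still between calls to the robot, and variables do not carry over. Pictures are saved under pics/ and viewed, at most 10 in all, crops included, and the job is handed in when it is done.

```bash
mkdir -p pics
python3 - <<'E'
from rig import manip
import cv2,numpy as np
for n in ("scene","side"):
    d=manip.get_image(n); cv2.imwrite(f"pics/{n}0.png",d["img"][:,:,::-1])
    np.savez(f"{n}.npz",K=d["mtx"],T=d["world_to_cam"])
print(manip.get_state())
E
```

```text
{'clock': 0.1, 'qpos': array([-1.20988654e-01,  2.76553812e-01,  1.50598009e+00,  3.47775150e-05,
        1.36068141e+00, -1.20994701e-01]), 'qd': array([-1.51092933e-03, -1.70314121e-04, -2.05666488e-03,  2.72753223e-05,
       -2.41991854e-04, -1.33426529e-03]), 'effort': array([ 1.55745878e-03, -4.17697620e+01, -2.46405226e+01, -1.74112388e-04,
        5.80947395e-03,  2.85749664e-07]), 'position': array([5.74553475e-01, 6.79132230e-05, 2.30524153e-01]), 'ee_rot': array([-6.49229943e-04,  7.07106985e-01,  7.07106112e-01, -4.86872771e-04]), 'contact_force': array([-0.39888353, -0.66953367,  0.07535905]), 'moment': array([0.03024203, 0.01385653, 0.03820304]), 'gripper_force': 0.0, 'width': 0.08542178428941535}
```

View pics/scene0.png

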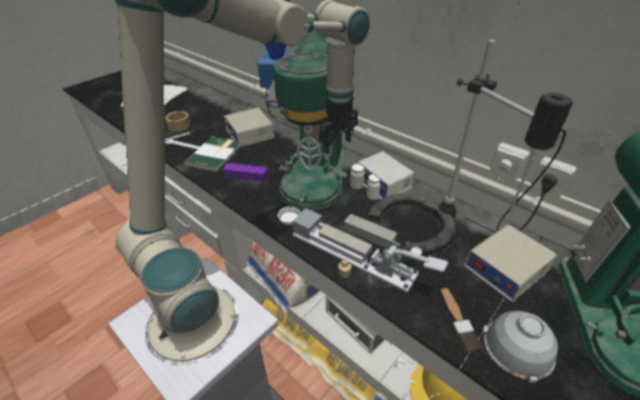

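View pics/side0.png

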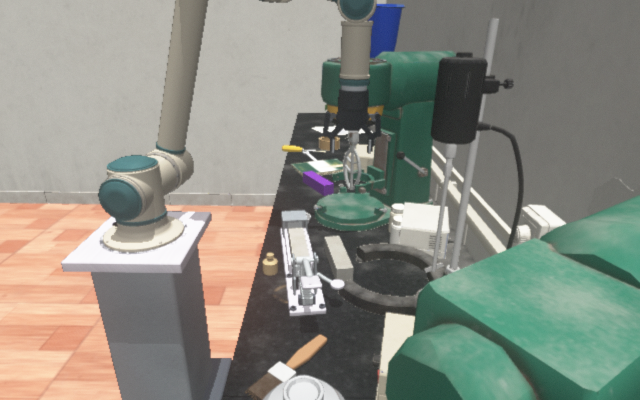

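The jig lies around (365,250) in the scene picture and (300,260) in the side picture, with the hood at the far (left) end. I'll enlarge both views.

Run:
```python
import cv2,numpy as np
a=cv2.imread("pics/scene0.png")[195:305,270:460]; b=cv2.imread("pics/side0.png")[200:320,250:360]
cv2.imwrite("pics/c1.png",cv2.resize(a,None,fx=4.2,fy=4.2,interpolation=cv2.INTER_CUBIC))
cv2.imwrite("pics/c2.png",cv2.resize(b,None,fx=5,fy=5,interpolation=cv2.INTER_CUBIC))
```

```text
(no output)
```

View pics/c1.png

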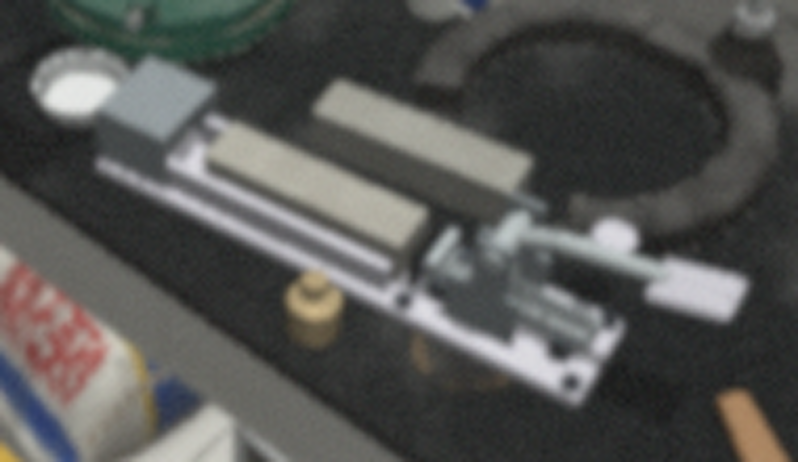

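View pics/c2.png

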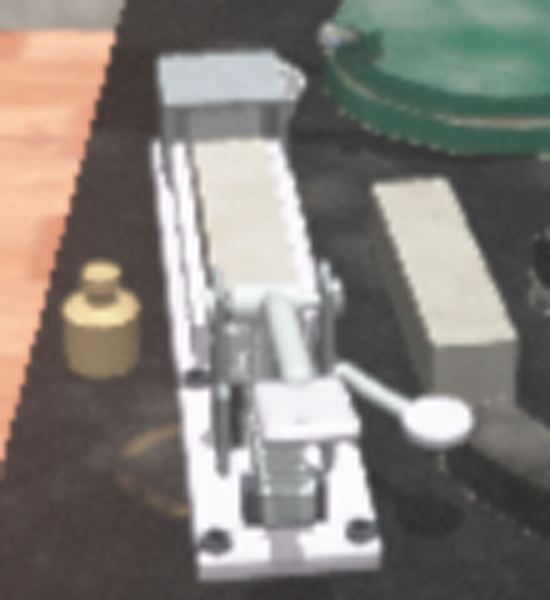

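Paddle at c1 (697,290) and c2 (307,410). Release at c1 (615,237) and c2 (438,420), on the side away from the robot. Hood and plate corners are readable, so I'll fit the jig pose.

```bash
cat > fit.py <<'E'
import numpy as np
from scipy.optimize import least_squares
P=[]
for n,o,s,l in (("scene",(270,195),4.2,[(-220,0,115,697,290),(-149,-64,57,615,237),(-175,38,12,580,403),(-175,-38,12,622,322),(212,34,65,98,112),(150,34,65,165,140),(150,-34,65,215,93),(212,-34,65,150,57),(212,38,12,97,165)]),
 ("side",(250,200),5,[(-220,0,115,307,410),(-149,-64,57,438,420),(-175,38,12,200,567),(-175,-38,12,382,548),(212,34,65,160,55),(150,34,65,162,105),(150,-34,65,290,100)])):
    d=np.load(n+".npz")
    for a in l: P.append((d["K"],d["T"],np.array(a[:3])/1e3,np.array(a[3:])/s+np.array(o)))
def w(p,q):
    c,s=np.cos(p[2]),np.sin(p[2]); return np.array([p[0]+c*q[0]-s*q[1],p[1]+s*q[0]+c*q[1],q[2]])
def r(p):
    o=[]
    for K,T,q,u in P:
        c=K@(T[:3,:3]@w(p,q)+T[:3,3]); o+=list(c[:2]/c[2]-u)
    return np.array(o)
f=least_squares(r,[.55,-.1,1.57],loss="soft_l1")
print(f.x,np.round(r(f.x).reshape(-1,2),1).tolist())
for q in ((-.22,0,.115),(-.149,-.064,.057),(-.12,0,.099)): print(w(f.x,q))
E
python3 fit.py
python3 - <<'E'
from rig import manip
d=manip.get_image("wrist");print(d["T_tool_cam"])
E
```

```text
[ 0.44914309 -0.18637479  1.7104186 ] [[1.4, -0.9], [0.9, -0.3], [0.6, -0.5], [1.9, 0.0], [-0.4, -1.1], [0.3, 0.1], [1.1, -1.7], [0.2, -0.4], [0.1, -0.7], [-0.7, -1.0], [-0.3, -0.6], [-0.7, -0.6], [0.0, 0.3], [-1.4, -0.0], [-0.6, -0.6], [-1.0, -0.8]]
[ 0.47976029 -0.40423389  0.115     ]
[ 0.53325648 -0.325018    0.057     ]
[ 0.46584338 -0.30520703  0.099     ]
[[ 6.91976408e-04 -9.62933223e-01 -2.69739001e-01  6.83016313e-02]
 [ 9.99999761e-01  6.63437319e-04  1.96969685e-04  9.50237453e-05]
 [-1.07137345e-05 -2.69739073e-01  9.62933452e-01 -1.43214710e-01]
 [ 0.00000000e+00  0.00000000e+00  0.00000000e+00  1.00000000e+00]]
```

Fit is good: the paddle is at about (0.480,-0.404,0.115). I'll close the fingers and move above it. Tool x = world +y, tool y = world +x.

```bash
J='python3 -m jog'
python3 -m jog '[{"dx":-0.8,"dy":-0.19,"grip":-1},{"dx":-0.8,"dy":-0.19,"grip":-1},{"dx":-0.8,"dy":-0.19,"grip":-1},{"dx":-0.8,"dy":-0.19,"grip":-1},{"dx":-0.8,"dy":-0.19,"grip":-1}]'
python3 -m jog '[{"dx":-0.8,"dy":-0.19},{"dx":-0.8,"dy":-0.19},{"dx":-0.8,"dy":-0.19},{"dx":-0.8,"dy":-0.19},{"dx":-0.8,"dy":-0.19}]'
python3 -m jog '[{"dz":0.2},{"dz":0.2},{"dz":0.2}]'
python3 - <<'E'
from rig import manip
import cv2,numpy as np
from scipy.spatial.transform import Rotation as R
s=manip.get_state();d=manip.get_image("wrist");cv2.imwrite("pics/w1.png",d["img"][:,:,::-1])
q=s["ee_rot"];Rt=R.from_quat([q[1],q[2],q[3],q[0]]).as_matrix();print(s["position"],q,s["contact_force"],s["width"])
T=d["T_tool_cam"];K=d["mtx"]
np.savez("w1.npz",K=K,T=T,R=Rt,p=s["position"])
for p in ([.4798,-.4042,.115],[.5333,-.325,.057]):
    c=T[:3,:3].T@(Rt.T@(np.array(p)-s["position"])-T[:3,3]);u=K@c;print(u[:2]/u[2])
E
```

```text
[5.74591321e-01 3.50281570e-05 2.30626437e-01] [-5.59075499e-04  7.07101147e-01  7.07112045e-01 -4.59207889e-04] [0.77867919 0.68597596 0.26308717] 0.08564428790895104
[239.75588588 521.12378632]
[287.73248579 423.32770847]schema error: expected keys dx, dy, dz, ax, ay, az, grip
schema error: expected keys dx, dy, dz, ax, ay, az, grip
schema error: expected keys dx, dy, dz, ax, ay, az, grip
```

View pics/w1.png

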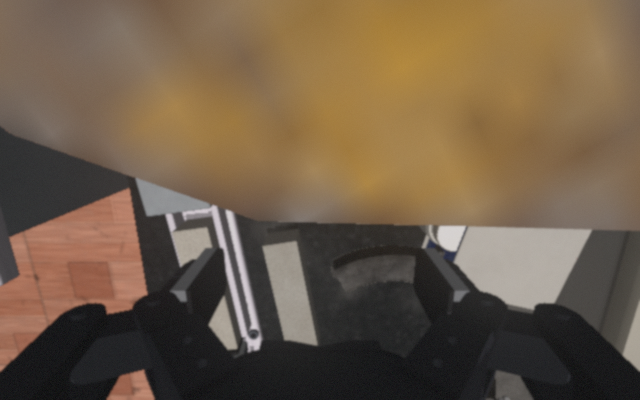

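The wrist view shows the mixer just on the +y side, so moving −y is clear. Every row needs all the keys, so I'm re-sending the moves.

```bash
python3 -m jog '[{"dx":-0.8,"dy":-0.19,"dz":0,"ax":0,"ay":0,"az":0,"grip":-1},{"dx":-0.8,"dy":-0.19,"dz":0,"ax":0,"ay":0,"az":0,"grip":-1},{"dx":-0.8,"dy":-0.19,"dz":0,"ax":0,"ay":0,"az":0,"grip":-1},{"dx":-0.8,"dy":-0.19,"dz":0,"ax":0,"ay":0,"az":0,"grip":-1},{"dx":-0.8,"dy":-0.19,"dz":0,"ax":0,"ay":0,"az":0,"grip":-1}]'
python3 -m jog '[{"dx":-0.8,"dy":-0.19,"dz":0,"ax":0,"ay":0,"az":0,"grip":-1},{"dx":-0.8,"dy":-0.19,"dz":0,"ax":0,"ay":0,"az":0,"grip":-1},{"dx":-0.8,"dy":-0.19,"dz":0,"ax":0,"ay":0,"az":0,"grip":-1},{"dx":-0.8,"dy":-0.19,"dz":0,"ax":0,"ay":0,"az":0,"grip":-1},{"dx":-0.8,"dy":-0.19,"dz":0,"ax":0,"ay":0,"az":0,"grip":-1}]'
python3 -m jog '[{"dx":0,"dy":0,"dz":0.2,"ax":0,"ay":0,"az":0,"grip":-1},{"dx":0,"dy":0,"dz":0.2,"ax":0,"ay":0,"az":0,"grip":-1},{"dx":0,"dy":0,"dz":0.2,"ax":0,"ay":0,"az":0,"grip":-1}]'
python3 - <<'E'
from rig import manip
import cv2,numpy as np
from scipy.spatial.transform import Rotation as R
s=manip.get_state();d=manip.get_image("wrist");cv2.imwrite("pics/w2.png",d["img"][:,:,::-1])
q=s["ee_rot"];Rt=R.from_quat([q[1],q[2],q[3],q[0]]).as_matrix();print(s["position"],q,s["contact_force"],s["width"])
T=d["T_tool_cam"];K=d["mtx"]
np.savez("w2.npz",K=K,T=T,R=Rt,p=s["position"])
for p in ([.4798,-.4042,.115],[.5333,-.325,.057]):
    c=T[:3,:3].T@(Rt.T@(np.array(p)-s["position"])-T[:3,3]);u=K@c;print(u[:2]/u[2])
E
```

```text
clock: 0.62
position: [0.5267, -0.2018, 0.2312]
ee_rot: [0.0, 0.707, 0.707, -0.0]
contact_force: [1.1, -1.2, -0.5]
width: 0.0255
gripper_force: 0.0
clock: 1.03
position: [0.479, -0.4022, 0.2311]
ee_rot: [0.0, 0.707, 0.707, -0.0]
contact_force: [1.1, 0.1, 0.9]
width: 0.0001
gripper_force: 0.0
clock: 1.28
position: [0.4778, -0.3983, 0.1776]
ee_rot: [-0.004, 0.708, 0.707, 0.0]
contact_force: [-0.2, 0.4, -0.3]
width: -0.0006
gripper_force: 0.0
[ 0.47780929 -0.39831972  0.17759367] [-4.47566583e-03  7.07530756e-01  7.06668282e-01  3.69540454e-04] [-0.17243561  0.44799209 -0.27863787] -0.0006124296081119651
[322.82709259 221.27702949]
[389.67202348 103.42507155]
```

View pics/w2.png

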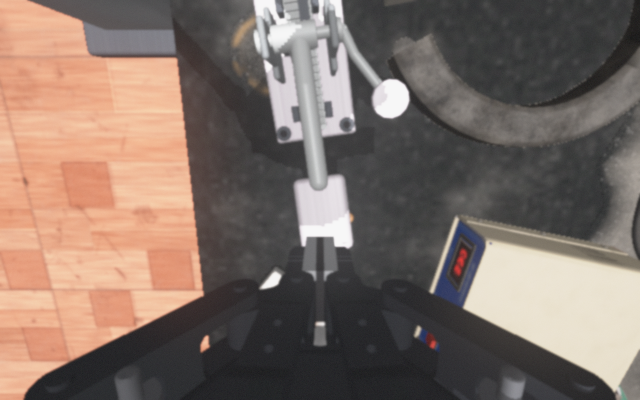

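The wrist view shows the paddle centred near (324,214) and the release at (390,99), both within 3 mm of the prediction. Descending for the first stroke; the bar must travel at least 20 mm, so this one can't seat it.

```bash
python3 -m jog '[{"dx":0,"dy":0,"dz":0.12,"ax":0,"ay":0,"az":0,"grip":-1},{"dx":0,"dy":0,"dz":0.22,"ax":0,"ay":0,"az":0,"grip":-1},{"dx":0,"dy":0,"dz":0.22,"ax":0,"ay":0,"az":0,"grip":-1},{"dx":0,"dy":0,"dz":0.22,"ax":0,"ay":0,"az":0,"grip":-1}]'
python3 -m jog '[{"dx":0,"dy":0,"dz":0.02,"ax":0,"ay":0,"az":0,"grip":-1},{"dx":0,"dy":0,"dz":0.04,"ax":0,"ay":0,"az":0,"grip":-1},{"dx":0,"dy":0,"dz":0.06,"ax":0,"ay":0,"az":0,"grip":-1},{"dx":0,"dy":0,"dz":0.06,"ax":0,"ay":0,"az":0,"grip":-1}]'
python3 -m jog '[{"dx":0,"dy":0,"dz":0.02,"ax":0,"ay":0,"az":0,"grip":-1},{"dx":0,"dy":0,"dz":0.04,"ax":0,"ay":0,"az":0,"grip":-1},{"dx":0,"dy":0,"dz":0.06,"ax":0,"ay":0,"az":0,"grip":-1},{"dx":0,"dy":0,"dz":0.08,"ax":0,"ay":0,"az":0,"grip":-1},{"dx":0,"dy":0,"dz":0.08,"ax":0,"ay":0,"az":0,"grip":-1}]'
python3 -m jog '[{"dx":0,"dy":0,"dz":0.02,"ax":0,"ay":0,"az":0,"grip":-1},{"dx":0,"dy":0,"dz":0.04,"ax":0,"ay":0,"az":0,"grip":-1},{"dx":0,"dy":0,"dz":0.06,"ax":0,"ay":0,"az":0,"grip":-1},{"dx":0,"dy":0,"dz":0.08,"ax":0,"ay":0,"az":0,"grip":-1},{"dx":0,"dy":0,"dz":0.08,"ax":0,"ay":0,"az":0,"grip":-1}]'
```

```text
clock: 1.67
position: [0.4806, -0.3989, 0.1271]
ee_rot: [-0.0, 0.707, 0.708, 0.0]
contact_force: [1.0, -0.0, 0.6]
width: 0.0003
gripper_force: 0.0
clock: 2.0
position: [0.4805, -0.4002, 0.1117]
ee_rot: [0.001, 0.707, 0.707, 0.0]
contact_force: [-0.0, 0.8, 1.6]
width: -0.0001
gripper_force: 0.7
clock: 2.42
position: [0.4804, -0.4009, 0.0909]
ee_rot: [0.001, 0.707, 0.707, -0.0]
contact_force: [0.8, -2.1, 3.5]
width: -0.0001
gripper_force: 2.1
clock: 2.83
position: [0.4802, -0.4, 0.0712]
ee_rot: [0.0, 0.707, 0.707, 0.0]
contact_force: [-0.1, -1.1, 6.3]
width: 0.0001
gripper_force: 3.1
```

```bash
python3 -m jog '[{"dx":0,"dy":0,"dz":0.02,"ax":0,"ay":0,"az":0,"grip":-1},{"dx":0,"dy":0,"dz":0.03,"ax":0,"ay":0,"az":0,"grip":-1},{"dx":0,"dy":0,"dz":0.036,"ax":0,"ay":0,"az":0,"grip":-1},{"dx":0,"dy":0,"dz":0.036,"ax":0,"ay":0,"az":0,"grip":-1}]'
python3 -m jog '[{"dx":0,"dy":0,"dz":0.008,"ax":0,"ay":0,"az":0,"grip":-1},{"dx":0,"dy":0,"dz":0.008,"ax":0,"ay":0,"az":0,"grip":-1}]'
python3 -m jog '[{"dx":0,"dy":0,"dz":0.006,"ax":0,"ay":0,"az":0,"grip":-1},{"dx":0,"dy":0,"dz":0.006,"ax":0,"ay":0,"az":0,"grip":-1}]'
```

```text
clock: 3.17
position: [0.48, -0.3985, 0.0621]
ee_rot: [-0.001, 0.707, 0.707, 0.001]
contact_force: [0.7, 2.1, 5.2]
width: 0.0001
gripper_force: 2.6
clock: 3.33
position: [0.48, -0.3985, 0.0602]
ee_rot: [-0.001, 0.707, 0.707, 0.001]
contact_force: [0.7, 1.5, 7.5]
width: -0.0
gripper_force: 2.8
clock: 3.5
position: [0.48, -0.3985, 0.0598]
ee_rot: [-0.001, 0.707, 0.707, 0.001]
contact_force: [-1.4, 3.2, 9.5]
width: 0.0002
gripper_force: 4.6
```

Near the end stop (56 mm), so stroke 1 is complete. Now I'll lift and make stroke 2 in literal 3 mm steps, with a force check that stops the chain.

```bash
cat > ok.py <<'E'
import sys
from rig import manip
s=manip.get_state();f=s["contact_force"][2];print(round(s["clock"],2),"z %.4f f %.1f"%(s["position"][2],f))
sys.exit(f>float(sys.argv[1]))
E
python3 -m jog '[{"dx":0,"dy":0,"dz":-0.08,"ax":0,"ay":0,"az":0,"grip":-1},{"dx":0,"dy":0,"dz":-0.16,"ax":0,"ay":0,"az":0,"grip":-1},{"dx":0,"dy":0,"dz":-0.24,"ax":0,"ay":0,"az":0,"grip":-1},{"dx":0,"dy":0,"dz":-0.24,"ax":0,"ay":0,"az":0,"grip":-1},{"dx":0,"dy":0,"dz":-0.24,"ax":0,"ay":0,"az":0,"grip":-1}]'; python3 ok.py 11
python3 -m jog '[{"dx":0,"dy":0,"dz":0.012,"ax":0,"ay":0,"az":0,"grip":-1},{"dx":0,"dy":0,"dz":0.024,"ax":0,"ay":0,"az":0,"grip":-1},{"dx":0,"dy":0,"dz":0.036,"ax":0,"ay":0,"az":0,"grip":-1}]' >/dev/null && python3 ok.py 11 &&
python3 -m jog '[{"dx":0,"dy":0,"dz":0.01,"ax":0,"ay":0,"az":0,"grip":-1},{"dx":0,"dy":0,"dz":0.02,"ax":0,"ay":0,"az":0,"grip":-1}]' >/dev/null && python3 ok.py 11 &&
python3 -m jog '[{"dx":0,"dy":0,"dz":0.01,"ax":0,"ay":0,"az":0,"grip":-1},{"dx":0,"dy":0,"dz":0.02,"ax":0,"ay":0,"az":0,"grip":-1}]' >/dev/null && python3 ok.py 11 &&
python3 -m jog '[{"dx":0,"dy":0,"dz":0.01,"ax":0,"ay":0,"az":0,"grip":-1},{"dx":0,"dy":0,"dz":0.02,"ax":0,"ay":0,"az":0,"grip":-1}]' >/dev/null && python3 ok.py 11 &&
python3 -m jog '[{"dx":0,"dy":0,"dz":0.01,"ax":0,"ay":0,"az":0,"grip":-1},{"dx":0,"dy":0,"dz":0.02,"ax":0,"ay":0,"az":0,"grip":-1}]' >/dev/null && python3 ok.py 11 &&
python3 -m jog '[{"dx":0,"dy":0,"dz":0.01,"ax":0,"ay":0,"az":0,"grip":-1},{"dx":0,"dy":0,"dz":0.02,"ax":0,"ay":0,"az":0,"grip":-1}]' >/dev/null && python3 ok.py 11 &&
python3 -m jog '[{"dx":0,"dy":0,"dz":0.01,"ax":0,"ay":0,"az":0,"grip":-1},{"dx":0,"dy":0,"dz":0.02,"ax":0,"ay":0,"az":0,"grip":-1}]' >/dev/null && python3 ok.py 11 &&
python3 -m jog '[{"dx":0,"dy":0,"dz":0.01,"ax":0,"ay":0,"az":0,"grip":-1},{"dx":0,"dy":0,"dz":0.02,"ax":0,"ay":0,"az":0,"grip":-1}]' >/dev/null && python3 ok.py 11 &&
python3 -m jog '[{"dx":0,"dy":0,"dz":0.01,"ax":0,"ay":0,"az":0,"grip":-1},{"dx":0,"dy":0,"dz":0.02,"ax":0,"ay":0,"az":0,"grip":-1}]' >/dev/null && python3 ok.py 11 &&
python3 -m jog '[{"dx":0,"dy":0,"dz":0.01,"ax":0,"ay":0,"az":0,"grip":-1},{"dx":0,"dy":0,"dz":0.02,"ax":0,"ay":0,"az":0,"grip":-1}]' >/dev/null && python3 ok.py 11
```

```text
clock: 3.92
position: [0.48, -0.3997, 0.119]
ee_rot: [0.0, 0.707, 0.707, 0.0]
contact_force: [-0.0, 0.1, -1.6]
width: 0.0
gripper_force: 0.0
3.92 z 0.1190 f -1.6
4.17 z 0.1083 f 1.0False
False
```

```bash
sed -i 's/sys.exit(f>float(sys.argv\[1\]))/sys.exit(int(f>float(sys.argv[1])))/' ok.py
python3 ok.py 11 &&
python3 -m jog '[{"dx":0,"dy":0,"dz":0.01,"ax":0,"ay":0,"az":0,"grip":-1},{"dx":0,"dy":0,"dz":0.02,"ax":0,"ay":0,"az":0,"grip":-1}]' >/dev/null && python3 ok.py 11 &&
python3 -m jog '[{"dx":0,"dy":0,"dz":0.01,"ax":0,"ay":0,"az":0,"grip":-1},{"dx":0,"dy":0,"dz":0.02,"ax":0,"ay":0,"az":0,"grip":-1}]' >/dev/null && python3 ok.py 11 &&
python3 -m jog '[{"dx":0,"dy":0,"dz":0.01,"ax":0,"ay":0,"az":0,"grip":-1},{"dx":0,"dy":0,"dz":0.02,"ax":0,"ay":0,"az":0,"grip":-1}]' >/dev/null && python3 ok.py 11 &&
python3 -m jog '[{"dx":0,"dy":0,"dz":0.01,"ax":0,"ay":0,"az":0,"grip":-1},{"dx":0,"dy":0,"dz":0.02,"ax":0,"ay":0,"az":0,"grip":-1}]' >/dev/null && python3 ok.py 11 &&
python3 -m jog '[{"dx":0,"dy":0,"dz":0.01,"ax":0,"ay":0,"az":0,"grip":-1},{"dx":0,"dy":0,"dz":0.02,"ax":0,"ay":0,"az":0,"grip":-1}]' >/dev/null && python3 ok.py 11 &&
python3 -m jog '[{"dx":0,"dy":0,"dz":0.01,"ax":0,"ay":0,"az":0,"grip":-1},{"dx":0,"dy":0,"dz":0.02,"ax":0,"ay":0,"az":0,"grip":-1}]' >/dev/null && python3 ok.py 11 &&
python3 -m jog '[{"dx":0,"dy":0,"dz":0.01,"ax":0,"ay":0,"az":0,"grip":-1},{"dx":0,"dy":0,"dz":0.02,"ax":0,"ay":0,"az":0,"grip":-1}]' >/dev/null && python3 ok.py 11 &&
python3 -m jog '[{"dx":0,"dy":0,"dz":0.01,"ax":0,"ay":0,"az":0,"grip":-1},{"dx":0,"dy":0,"dz":0.02,"ax":0,"ay":0,"az":0,"grip":-1}]' >/dev/null && python3 ok.py 11 &&
python3 -m jog '[{"dx":0,"dy":0,"dz":0.01,"ax":0,"ay":0,"az":0,"grip":-1},{"dx":0,"dy":0,"dz":0.02,"ax":0,"ay":0,"az":0,"grip":-1}]' >/dev/null && python3 ok.py 11 &&
python3 -m jog '[{"dx":0,"dy":0,"dz":0.01,"ax":0,"ay":0,"az":0,"grip":-1},{"dx":0,"dy":0,"dz":0.018,"ax":0,"ay":0,"az":0,"grip":-1},{"dx":0,"dy":0,"dz":0.018,"ax":0,"ay":0,"az":0,"grip":-1}]' >/dev/null && python3 ok.py 11
```

```text
4.17 z 0.1083 f 1.0
4.33 z 0.1037 f 1.6
4.5 z 0.0994 f 2.0
4.67 z 0.0949 f 4.0
4.83 z 0.0905 f 6.3
5.0 z 0.0858 f 8.1
5.17 z 0.0808 f 4.8
5.33 z 0.0755 f 8.0
5.5 z 0.0707 f 8.5
5.67 z 0.0657 f 10.4
5.92 z 0.0603 f 6.0
```

```bash
python3 -m jog '[{"dx":0,"dy":0,"dz":-0.08,"ax":0,"ay":0,"az":0,"grip":-1},{"dx":0,"dy":0,"dz":-0.16,"ax":0,"ay":0,"az":0,"grip":-1},{"dx":0,"dy":0,"dz":-0.236,"ax":0,"ay":0,"az":0,"grip":-1},{"dx":0,"dy":0,"dz":-0.236,"ax":0,"ay":0,"az":0,"grip":-1},{"dx":0,"dy":0,"dz":-0.236,"ax":0,"ay":0,"az":0,"grip":-1}]' >/dev/null; python3 ok.py 11
python3 -m jog '[{"dx":0,"dy":0,"dz":0.012,"ax":0,"ay":0,"az":0,"grip":-1},{"dx":0,"dy":0,"dz":0.024,"ax":0,"ay":0,"az":0,"grip":-1},{"dx":0,"dy":0,"dz":0.036,"ax":0,"ay":0,"az":0,"grip":-1}]' >/dev/null && python3 ok.py 11 &&
python3 -m jog '[{"dx":0,"dy":0,"dz":0.01,"ax":0,"ay":0,"az":0,"grip":-1},{"dx":0,"dy":0,"dz":0.02,"ax":0,"ay":0,"az":0,"grip":-1}]' >/dev/null && python3 ok.py 11 &&
python3 -m jog '[{"dx":0,"dy":0,"dz":0.01,"ax":0,"ay":0,"az":0,"grip":-1},{"dx":0,"dy":0,"dz":0.02,"ax":0,"ay":0,"az":0,"grip":-1}]' >/dev/null && python3 ok.py 11 &&
python3 -m jog '[{"dx":0,"dy":0,"dz":0.01,"ax":0,"ay":0,"az":0,"grip":-1},{"dx":0,"dy":0,"dz":0.02,"ax":0,"ay":0,"az":0,"grip":-1}]' >/dev/null && python3 ok.py 11 &&
python3 -m jog '[{"dx":0,"dy":0,"dz":0.01,"ax":0,"ay":0,"az":0,"grip":-1},{"dx":0,"dy":0,"dz":0.02,"ax":0,"ay":0,"az":0,"grip":-1}]' >/dev/null && python3 ok.py 11 &&
python3 -m jog '[{"dx":0,"dy":0,"dz":0.01,"ax":0,"ay":0,"az":0,"grip":-1},{"dx":0,"dy":0,"dz":0.02,"ax":0,"ay":0,"az":0,"grip":-1}]' >/dev/null && python3 ok.py 11 &&
python3 -m jog '[{"dx":0,"dy":0,"dz":0.01,"ax":0,"ay":0,"az":0,"grip":-1},{"dx":0,"dy":0,"dz":0.02,"ax":0,"ay":0,"az":0,"grip":-1}]' >/dev/null && python3 ok.py 11 &&
python3 -m jog '[{"dx":0,"dy":0,"dz":0.01,"ax":0,"ay":0,"az":0,"grip":-1},{"dx":0,"dy":0,"dz":0.02,"ax":0,"ay":0,"az":0,"grip":-1}]' >/dev/null && python3 ok.py 11 &&
python3 -m jog '[{"dx":0,"dy":0,"dz":0.01,"ax":0,"ay":0,"az":0,"grip":-1},{"dx":0,"dy":0,"dz":0.02,"ax":0,"ay":0,"az":0,"grip":-1}]' >/dev/null && python3 ok.py 11 &&
python3 -m jog '[{"dx":0,"dy":0,"dz":0.01,"ax":0,"ay":0,"az":0,"grip":-1},{"dx":0,"dy":0,"dz":0.02,"ax":0,"ay":0,"az":0,"grip":-1}]' >/dev/null && python3 ok.py 11 &&
python3 -m jog '[{"dx":0,"dy":0,"dz":0.01,"ax":0,"ay":0,"az":0,"grip":-1},{"dx":0,"dy":0,"dz":0.018,"ax":0,"ay":0,"az":0,"grip":-1},{"dx":0,"dy":0,"dz":0.018,"ax":0,"ay":0,"az":0,"grip":-1}]' >/dev/null && python3 ok.py 11
```

```text
6.33 z 0.1198 f -0.6
6.58 z 0.1088 f 1.1
6.75 z 0.1042 f 0.7
6.92 z 0.0999 f 2.3
7.08 z 0.0954 f 4.2
7.25 z 0.0910 f 7.3
7.42 z 0.0863 f 8.2
7.58 z 0.0815 f 5.8
7.75 z 0.0760 f 6.6
7.92 z 0.0712 f 8.5
8.08 z 0.0663 f 9.0
8.33 z 0.0608 f 5.9
```

```bash
python3 -m jog '[{"dx":0,"dy":0,"dz":-0.08,"ax":0,"ay":0,"az":0,"grip":-1},{"dx":0,"dy":0,"dz":-0.16,"ax":0,"ay":0,"az":0,"grip":-1},{"dx":0,"dy":0,"dz":-0.232,"ax":0,"ay":0,"az":0,"grip":-1},{"dx":0,"dy":0,"dz":-0.232,"ax":0,"ay":0,"az":0,"grip":-1},{"dx":0,"dy":0,"dz":-0.232,"ax":0,"ay":0,"az":0,"grip":-1}]' >/dev/null; python3 ok.py 11
python3 -m jog '[{"dx":0,"dy":0,"dz":0.012,"ax":0,"ay":0,"az":0,"grip":-1},{"dx":0,"dy":0,"dz":0.024,"ax":0,"ay":0,"az":0,"grip":-1},{"dx":0,"dy":0,"dz":0.036,"ax":0,"ay":0,"az":0,"grip":-1}]' >/dev/null && python3 ok.py 11 &&
python3 -m jog '[{"dx":0,"dy":0,"dz":0.01,"ax":0,"ay":0,"az":0,"grip":-1},{"dx":0,"dy":0,"dz":0.02,"ax":0,"ay":0,"az":0,"grip":-1}]' >/dev/null && python3 ok.py 11 &&
python3 -m jog '[{"dx":0,"dy":0,"dz":0.01,"ax":0,"ay":0,"az":0,"grip":-1},{"dx":0,"dy":0,"dz":0.02,"ax":0,"ay":0,"az":0,"grip":-1}]' >/dev/null && python3 ok.py 11 &&
python3 -m jog '[{"dx":0,"dy":0,"dz":0.01,"ax":0,"ay":0,"az":0,"grip":-1},{"dx":0,"dy":0,"dz":0.02,"ax":0,"ay":0,"az":0,"grip":-1}]' >/dev/null && python3 ok.py 11 &&
python3 -m jog '[{"dx":0,"dy":0,"dz":0.01,"ax":0,"ay":0,"az":0,"grip":-1},{"dx":0,"dy":0,"dz":0.02,"ax":0,"ay":0,"az":0,"grip":-1}]' >/dev/null && python3 ok.py 11 &&
python3 -m jog '[{"dx":0,"dy":0,"dz":0.01,"ax":0,"ay":0,"az":0,"grip":-1},{"dx":0,"dy":0,"dz":0.02,"ax":0,"ay":0,"az":0,"grip":-1}]' >/dev/null && python3 ok.py 11 &&
python3 -m jog '[{"dx":0,"dy":0,"dz":0.01,"ax":0,"ay":0,"az":0,"grip":-1},{"dx":0,"dy":0,"dz":0.02,"ax":0,"ay":0,"az":0,"grip":-1}]' >/dev/null && python3 ok.py 11 &&
python3 -m jog '[{"dx":0,"dy":0,"dz":0.01,"ax":0,"ay":0,"az":0,"grip":-1},{"dx":0,"dy":0,"dz":0.02,"ax":0,"ay":0,"az":0,"grip":-1}]' >/dev/null && python3 ok.py 11 &&
python3 -m jog '[{"dx":0,"dy":0,"dz":0.01,"ax":0,"ay":0,"az":0,"grip":-1},{"dx":0,"dy":0,"dz":0.02,"ax":0,"ay":0,"az":0,"grip":-1}]' >/dev/null && python3 ok.py 11 &&
python3 -m jog '[{"dx":0,"dy":0,"dz":0.01,"ax":0,"ay":0,"az":0,"grip":-1},{"dx":0,"dy":0,"dz":0.02,"ax":0,"ay":0,"az":0,"grip":-1}]' >/dev/null && python3 ok.py 11 &&
python3 -m jog '[{"dx":0,"dy":0,"dz":0.01,"ax":0,"ay":0,"az":0,"grip":-1},{"dx":0,"dy":0,"dz":0.018,"ax":0,"ay":0,"az":0,"grip":-1},{"dx":0,"dy":0,"dz":0.018,"ax":0,"ay":0,"az":0,"grip":-1}]' >/dev/null && python3 ok.py 11
```

```text
8.75 z 0.1192 f -0.4
9.0 z 0.1084 f 1.3
9.17 z 0.1037 f 2.3
9.33 z 0.0994 f 2.4
9.5 z 0.0950 f 4.7
9.67 z 0.0906 f 7.8
9.83 z 0.0859 f 8.6
10.0 z 0.0810 f 5.8
10.17 z 0.0755 f 8.5
10.33 z 0.0707 f 9.2
10.5 z 0.0657 f 8.7
10.75 z 0.0608 f 10.0
```

```bash
python3 -m jog '[{"dx":0,"dy":0,"dz":0,"ax":0,"ay":0,"az":0,"grip":-1}]' >/dev/null; python3 ok.py 11
python3 -m jog '[{"dx":0,"dy":0,"dz":-0.08,"ax":0,"ay":0,"az":0,"grip":-1},{"dx":0,"dy":0,"dz":-0.16,"ax":0,"ay":0,"az":0,"grip":-1},{"dx":0,"dy":0,"dz":-0.234,"ax":0,"ay":0,"az":0,"grip":-1},{"dx":0,"dy":0,"dz":-0.234,"ax":0,"ay":0,"az":0,"grip":-1},{"dx":0,"dy":0,"dz":-0.234,"ax":0,"ay":0,"az":0,"grip":-1}]' >/dev/null; python3 ok.py 11
python3 -m jog '[{"dx":0,"dy":0,"dz":0.012,"ax":0,"ay":0,"az":0,"grip":-1},{"dx":0,"dy":0,"dz":0.024,"ax":0,"ay":0,"az":0,"grip":-1},{"dx":0,"dy":0,"dz":0.036,"ax":0,"ay":0,"az":0,"grip":-1}]' >/dev/null && python3 ok.py 10.5 &&
python3 -m jog '[{"dx":0,"dy":0,"dz":0.01,"ax":0,"ay":0,"az":0,"grip":-1},{"dx":0,"dy":0,"dz":0.016,"ax":0,"ay":0,"az":0,"grip":-1}]' >/dev/null && python3 ok.py 10.5 &&
python3 -m jog '[{"dx":0,"dy":0,"dz":0.01,"ax":0,"ay":0,"az":0,"grip":-1},{"dx":0,"dy":0,"dz":0.012,"ax":0,"ay":0,"az":0,"grip":-1}]' >/dev/null && python3 ok.py 10.5 &&
python3 -m jog '[{"dx":0,"dy":0,"dz":0.01,"ax":0,"ay":0,"az":0,"grip":-1},{"dx":0,"dy":0,"dz":0.012,"ax":0,"ay":0,"az":0,"grip":-1}]' >/dev/null && python3 ok.py 10.5 &&
python3 -m jog '[{"dx":0,"dy":0,"dz":0.01,"ax":0,"ay":0,"az":0,"grip":-1},{"dx":0,"dy":0,"dz":0.012,"ax":0,"ay":0,"az":0,"grip":-1}]' >/dev/null && python3 ok.py 10.5 &&
python3 -m jog '[{"dx":0,"dy":0,"dz":0.01,"ax":0,"ay":0,"az":0,"grip":-1},{"dx":0,"dy":0,"dz":0.012,"ax":0,"ay":0,"az":0,"grip":-1}]' >/dev/null && python3 ok.py 10.5 &&
python3 -m jog '[{"dx":0,"dy":0,"dz":0.01,"ax":0,"ay":0,"az":0,"grip":-1},{"dx":0,"dy":0,"dz":0.012,"ax":0,"ay":0,"az":0,"grip":-1}]' >/dev/null && python3 ok.py 10.5 &&
python3 -m jog '[{"dx":0,"dy":0,"dz":0.01,"ax":0,"ay":0,"az":0,"grip":-1},{"dx":0,"dy":0,"dz":0.012,"ax":0,"ay":0,"az":0,"grip":-1}]' >/dev/null && python3 ok.py 10.5 &&
python3 -m jog '[{"dx":0,"dy":0,"dz":0.01,"ax":0,"ay":0,"az":0,"grip":-1},{"dx":0,"dy":0,"dz":0.012,"ax":0,"ay":0,"az":0,"grip":-1}]' >/dev/null && python3 ok.py 10.5 &&
python3 -m jog '[{"dx":0,"dy":0,"dz":0.01,"ax":0,"ay":0,"az":0,"grip":-1},{"dx":0,"dy":0,"dz":0.012,"ax":0,"ay":0,"az":0,"grip":-1}]' >/dev/null && python3 ok.py 10.5
```

```text
10.83 z 0.0611 f 10.1
11.25 z 0.1192 f 0.6
11.5 z 0.1083 f 2.1
11.67 z 0.1046 f 1.5
11.83 z 0.1021 f 1.7
12.0 z 0.0996 f 3.0
12.17 z 0.0970 f 4.5
12.33 z 0.0947 f 8.2
12.5 z 0.0923 f 11.5
```

The force is climbing earlier and steeper than in the strokes before (11.5 N at 92 mm), so the bar is on the anvil. Squeezing in 1 mm steps up to about 15 N.

```bash
python3 -m jog '[{"dx":0,"dy":0,"dz":0,"ax":0,"ay":0,"az":0,"grip":-1},{"dx":0,"dy":0,"dz":0,"ax":0,"ay":0,"az":0,"grip":-1}]' >/dev/null && python3 ok.py 13.5 &&
python3 -m jog '[{"dx":0,"dy":0,"dz":0.004,"ax":0,"ay":0,"az":0,"grip":-1},{"dx":0,"dy":0,"dz":0.004,"ax":0,"ay":0,"az":0,"grip":-1}]' >/dev/null && python3 ok.py 13.5 &&
python3 -m jog '[{"dx":0,"dy":0,"dz":0.004,"ax":0,"ay":0,"az":0,"grip":-1},{"dx":0,"dy":0,"dz":0.004,"ax":0,"ay":0,"az":0,"grip":-1}]' >/dev/null && python3 ok.py 13.5 &&
python3 -m jog '[{"dx":0,"dy":0,"dz":0.004,"ax":0,"ay":0,"az":0,"grip":-1},{"dx":0,"dy":0,"dz":0.004,"ax":0,"ay":0,"az":0,"grip":-1}]' >/dev/null && python3 ok.py 13.5 &&
python3 -m jog '[{"dx":0,"dy":0,"dz":0.004,"ax":0,"ay":0,"az":0,"grip":-1},{"dx":0,"dy":0,"dz":0.004,"ax":0,"ay":0,"az":0,"grip":-1}]' >/dev/null && python3 ok.py 13.5
```

```text
12.67 z 0.0927 f 10.8
12.83 z 0.0918 f 10.7
13.0 z 0.0911 f 13.2
13.17 z 0.0903 f 13.0
13.33 z 0.0896 f 15.4
```

```bash
python3 -m jog '[{"dx":0,"dy":0,"dz":0.003,"ax":0,"ay":0,"az":0,"grip":-1},{"dx":0,"dy":0,"dz":0.003,"ax":0,"ay":0,"az":0,"grip":-1}]' >/dev/null; python3 ok.py 18
python3 -m jog '[{"dx":0,"dy":0,"dz":0,"ax":0,"ay":0,"az":0,"grip":-1},{"dx":0,"dy":0,"dz":0,"ax":0,"ay":0,"az":0,"grip":-1}]' >/dev/null; python3 ok.py 18
python3 -m jog '[{"dx":0,"dy":0,"dz":0,"ax":0,"ay":0,"az":0,"grip":-1},{"dx":0,"dy":0,"dz":0,"ax":0,"ay":0,"az":0,"grip":-1}]' >/dev/null; python3 ok.py 18
```

```text
13.5 z 0.0890 f 16.3
13.67 z 0.0891 f 15.6
13.83 z 0.0891 f 16.2
```

The lever held a firm 16 N for 0.5 s. Now I'll lift, turn 90° so the finger linkage stays clear of the lever, and move above the release.

```bash
python3 -m jog '[{"dx":0,"dy":0,"dz":-0.1,"ax":0,"ay":0,"az":0,"grip":-1},{"dx":0,"dy":0,"dz":-0.2,"ax":0,"ay":0,"az":0,"grip":-1},{"dx":0,"dy":0,"dz":-0.32,"ax":0,"ay":0,"az":0,"grip":-1},{"dx":0,"dy":0,"dz":-0.32,"ax":0,"ay":0,"az":0,"grip":-1}]' >/dev/null; python3 ok.py 18
python3 -m jog '[{"dx":0.312,"dy":0.216,"dz":0,"ax":0,"ay":0,"az":0,"grip":-1},{"dx":0.312,"dy":0.216,"dz":0,"ax":0,"ay":0,"az":0,"grip":-1},{"dx":0.312,"dy":0.216,"dz":0,"ax":0,"ay":0,"az":0,"grip":-1},{"dx":0.312,"dy":0.216,"dz":0,"ax":0,"ay":0,"az":0,"grip":-1}]'
python3 -m jog '[{"dx":0,"dy":0,"dz":0,"ax":0,"ay":0,"az":0.4,"grip":-1},{"dx":0,"dy":0,"dz":0,"ax":0,"ay":0,"az":0.4,"grip":-1},{"dx":0,"dy":0,"dz":0,"ax":0,"ay":0,"az":0.4,"grip":-1},{"dx":0,"dy":0,"dz":0,"ax":0,"ay":0,"az":0.4,"grip":-1},{"dx":0,"dy":0,"dz":0,"ax":0,"ay":0,"az":0.4,"grip":-1}]' >/dev/null
python3 -m jog '[{"dx":0,"dy":0,"dz":0,"ax":0,"ay":0,"az":0.4,"grip":-1},{"dx":0,"dy":0,"dz":0,"ax":0,"ay":0,"az":0.4,"grip":-1},{"dx":0,"dy":0,"dz":0,"ax":0,"ay":0,"az":0.4,"grip":-1},{"dx":0,"dy":0,"dz":0,"ax":0,"ay":0,"az":0.4,"grip":-1},{"dx":0,"dy":0,"dz":0,"ax":0,"ay":0,"az":0.4,"grip":-1}]' >/dev/null
python3 -m jog '[{"dx":0,"dy":0,"dz":0,"ax":0,"ay":0,"az":0.2,"grip":-1},{"dx":0,"dy":0,"dz":0,"ax":0,"ay":0,"az":0.2,"grip":-1},{"dx":0,"dy":0,"dz":0,"ax":0,"ay":0,"az":0.2,"grip":-1},{"dx":0,"dy":0,"dz":0,"ax":0,"ay":0,"az":0.2,"grip":-1}]'
python3 - <<'E'
from rig import manip
import cv2,numpy as np
from scipy.spatial.transform import Rotation as R
s=manip.get_state();d=manip.get_image("wrist");e=manip.get_image("side")["img"]
q=s["ee_rot"];Rt=R.from_quat([q[1],q[2],q[3],q[0]]).as_matrix()
T=d["T_tool_cam"];K=d["mtx"];np.savez("w3.npz",K=K,T=T,R=Rt,p=s["position"])
print(s["position"],s["qpos"])
for p in ([.533,-.322,.057],):
    c=T[:3,:3].T@(Rt.T@(np.array(p)-s["position"])-T[:3,3]);u=K@c;print(u[:2]/u[2])
im=np.zeros((600,800,3),np.uint8);im[:400,:640]=d["img"][:,:,::-1]
im[400:,:400]=cv2.resize(e[200:320,240:480],(400,200),interpolation=cv2.INTER_CUBIC)[:,:,::-1]
cv2.imwrite("pics/w3.png",im)
E
```

```text
14.17 z 0.1719 f 0.7
clock: 14.5
position: [0.5355, -0.3185, 0.1654]
ee_rot: [-0.001, 0.706, 0.708, 0.001]
contact_force: [0.2, -0.4, 0.8]
width: -0.0004
gripper_force: 0.0
clock: 15.67
position: [0.5332, -0.3227, 0.1654]
ee_rot: [-0.0, 1.0, 0.003, -0.001]
contact_force: [-0.0, 0.3, 0.2]
width: 0.0
gripper_force: 0.0
[ 0.53324369 -0.32267287  0.16538837] [-6.55520968e-01  3.89172191e-01  1.50090790e+00 -4.10251155e-04
  1.25252913e+00  9.10331643e-01]
[318.74374328 195.30333763]
```

View pics/w3.png

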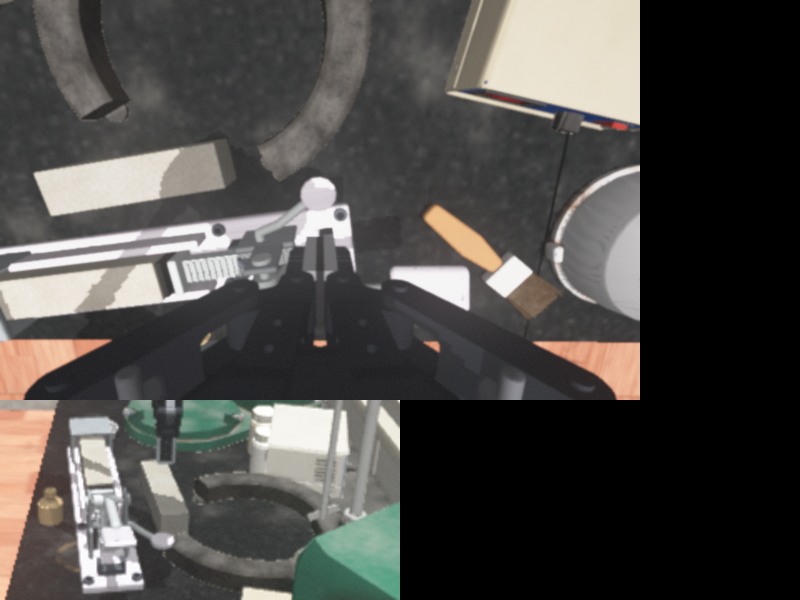

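The release is at (318,193) against a prediction of (319,195), so the tool is right above it. The bar sits in the hood. Descending and pressing.

```bash
python3 -m jog '[{"dx":0,"dy":0,"dz":0.13,"ax":0,"ay":0,"az":0,"grip":-1},{"dx":0,"dy":0,"dz":0.26,"ax":0,"ay":0,"az":0,"grip":-1},{"dx":0,"dy":0,"dz":0.36,"ax":0,"ay":0,"az":0,"grip":-1},{"dx":0,"dy":0,"dz":0.4,"ax":0,"ay":0,"az":0,"grip":-1},{"dx":0,"dy":0,"dz":0.4,"ax":0,"ay":0,"az":0,"grip":-1}]' >/dev/null; python3 ok.py 5 &&
python3 -m jog '[{"dx":0,"dy":0,"dz":0.02,"ax":0,"ay":0,"az":0,"grip":-1},{"dx":0,"dy":0,"dz":0.04,"ax":0,"ay":0,"az":0,"grip":-1},{"dx":0,"dy":0,"dz":0.04,"ax":0,"ay":0,"az":0,"grip":-1}]' >/dev/null && python3 ok.py 15 &&
python3 -m jog '[{"dx":0,"dy":0,"dz":0.016,"ax":0,"ay":0,"az":0,"grip":-1},{"dx":0,"dy":0,"dz":0.016,"ax":0,"ay":0,"az":0,"grip":-1}]' >/dev/null && python3 ok.py 18 &&
python3 -m jog '[{"dx":0,"dy":0,"dz":0.016,"ax":0,"ay":0,"az":0,"grip":-1},{"dx":0,"dy":0,"dz":0.016,"ax":0,"ay":0,"az":0,"grip":-1}]' >/dev/null && python3 ok.py 18 &&
python3 -m jog '[{"dx":0,"dy":0,"dz":0.012,"ax":0,"ay":0,"az":0,"grip":-1},{"dx":0,"dy":0,"dz":0.012,"ax":0,"ay":0,"az":0,"grip":-1}]' >/dev/null && python3 ok.py 18
```

```text
16.18 z 0.0631 f 0.0
16.43 z 0.0571 f 0.9
16.6 z 0.0534 f 1.8
16.77 z 0.0484 f 2.6
16.93 z 0.0449 f 3.6
```

```bash
python3 -m jog '[{"dx":0,"dy":0,"dz":0.006,"ax":0,"ay":0,"az":0,"grip":-1},{"dx":0,"dy":0,"dz":0.006,"ax":0,"ay":0,"az":0,"grip":-1}]' >/dev/null && python3 ok.py 12 &&
python3 -m jog '[{"dx":0,"dy":0,"dz":0.006,"ax":0,"ay":0,"az":0,"grip":-1},{"dx":0,"dy":0,"dz":0.006,"ax":0,"ay":0,"az":0,"grip":-1}]' >/dev/null && python3 ok.py 12 &&
python3 -m jog '[{"dx":0,"dy":0,"dz":0.004,"ax":0,"ay":0,"az":0,"grip":-1},{"dx":0,"dy":0,"dz":0.004,"ax":0,"ay":0,"az":0,"grip":-1},{"dx":0,"dy":0,"dz":0.004,"ax":0,"ay":0,"az":0,"grip":-1}]' >/dev/null && python3 ok.py 12
```

```text
17.1 z 0.0437 f 3.4
17.27 z 0.0433 f 9.3
17.52 z 0.0431 f 13.1
```

At the release's hard stop (14 mm). I'll hold for a second, lift well clear and check.

```bash
python3 -m jog '[{"dx":0,"dy":0,"dz":0,"ax":0,"ay":0,"az":0,"grip":-1},{"dx":0,"dy":0,"dz":0,"ax":0,"ay":0,"az":0,"grip":-1},{"dx":0,"dy":0,"dz":0,"ax":0,"ay":0,"az":0,"grip":-1},{"dx":0,"dy":0,"dz":0,"ax":0,"ay":0,"az":0,"grip":-1},{"dx":0,"dy":0,"dz":0,"ax":0,"ay":0,"az":0,"grip":-1}]' >/dev/null
python3 -m jog '[{"dx":0,"dy":0,"dz":0,"ax":0,"ay":0,"az":0,"grip":-1},{"dx":0,"dy":0,"dz":0,"ax":0,"ay":0,"az":0,"grip":-1},{"dx":0,"dy":0,"dz":0,"ax":0,"ay":0,"az":0,"grip":-1},{"dx":0,"dy":0,"dz":0,"ax":0,"ay":0,"az":0,"grip":-1},{"dx":0,"dy":0,"dz":0,"ax":0,"ay":0,"az":0,"grip":-1}]' >/dev/null; python3 ok.py 12
python3 -m jog '[{"dx":0,"dy":0,"dz":-0.1,"ax":0,"ay":0,"az":0,"grip":-1},{"dx":0,"dy":0,"dz":-0.25,"ax":0,"ay":0,"az":0,"grip":-1},{"dx":0,"dy":0,"dz":-0.4,"ax":0,"ay":0,"az":0,"grip":-1},{"dx":0,"dy":0,"dz":-0.5,"ax":0,"ay":0,"az":0,"grip":-1},{"dx":0,"dy":0,"dz":-0.5,"ax":0,"ay":0,"az":0,"grip":-1}]'
python3 - <<'E'
from rig import manip
import cv2,numpy as np
d=manip.get_image("wrist")["img"];e=manip.get_image("side")["img"]
im=np.zeros((600,800,3),np.uint8);im[:400,:640]=d[:,:,::-1]
im[400:,:400]=cv2.resize(e[200:320,240:480],(400,200),interpolation=cv2.INTER_CUBIC)[:,:,::-1]
cv2.imwrite("pics/w4.png",im)
E
```

```text
18.35 z 0.0431 f 12.6
clock: 18.77
position: [0.5359, -0.3224, 0.1714]
ee_rot: [0.002, 1.0, 0.003, 0.003]
contact_force: [0.7, -0.7, 0.9]
width: -0.0
gripper_force: 0.0
```

View pics/w4.png

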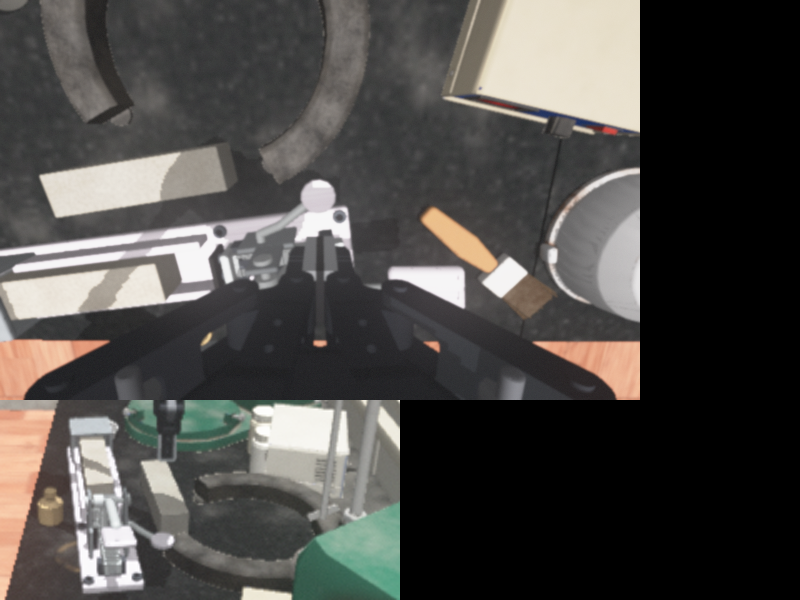

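The ram has sprung back: the channel behind the bar's rear end (180,285) is empty up to about x = 220. The bar is still in the hood, the lever and release are up, and the bystanders haven't moved. Handing in.

```bash
python3 -m jog '[{"dx":0,"dy":0,"dz":-0.1,"ax":0,"ay":0,"az":0,"grip":-1},{"dx":0,"dy":0,"dz":-0.1,"ax":0,"ay":0,"az":0,"grip":-1},{"dx":0,"dy":0,"dz":-0.1,"ax":0,"ay":0,"az":0,"grip":-1},{"dx":0,"dy":0,"dz":-0.1,"ax":0,"ay":0,"az":0,"grip":-1},{"dx":0,"dy":0,"dz":-0.1,"ax":0,"ay":0,"az":0,"grip":-1}]'
python3 -c "from rig import manip; print(manip.sign_off())"
```

```text
clock: 19.28
position: [0.533, -0.3211, 0.1888]
ee_rot: [-0.001, 1.0, 0.003, -0.002]
contact_force: [-0.3, -0.6, -0.8]
width: -0.0001
gripper_force: 0.0
the job is handed in; nothing more can be done
None
```

The job is handed in at about 19 s: I pressed the bar onto the anvil with about 16 N at the lever on the fifth stroke, then pressed the release; the last picture shows the ram back, the bar still in the hood and nothing else moved, but the sign-off returned no verdict.

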